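Shield contact check on the vial box

ROBOT

A 7-joint arm with a two-finger parallel gripper is mounted at the origin on the work surface. World frame = base frame: x ahead of the robot, y to its left, z up, the work surface at z = 0. Lengths are in m, angles in rad, forces in N, time in s.
With the tool pointing down it reaches from about 0.425 to 0.925 m from the base axis. Payload 6.8 kg.
Tool frame: the origin (TCP) lies at the very end of the fingers, on their centre line; the grasp point (between the pads) lies 19 mm behind it; z points along the fingers, y is the line along which they close (so a half turn about z gives the same grasp; the last joint's range is limited). The gripper opens to 85 mm and grips with 20 to 120 N. Pads are 22 mm wide; open, the fingers measure 114 mm over their backs; the gripper's body (76 mm by 85 mm) begins 54 mm behind the grasp point. The pads swing forward as they close: fully open they stand 13 mm farther back than shut.
Start: joints at [1.025, 0.477, 0.022, 1.555, -0.011, 1.109, -0.083], TCP at [0.286, -0.611, 0.231] pointing down, gripper open.
Joint ranges: [-2.96, 2.96], [-0.34, 2.1], [-1.41, 1.46], [0.24, 2.44], [-1.37, 4.51], [0.17, 1.92], [-2.96, 2.96]. Speed limits (rad/s): [2.39, 2.39, 3.14, 3.14, 3.14, 3.14, 3.14].

INTERFACE

Orientations are given as a rotation vector (axis times angle).
In Python, from bench import r gives the robot as it stands. The module is installed in compiled form; this text tells all that it offers.
- The arm moves only by the tool servo_tool, never from a script. Its argument "commands" is a list of rows, each a list of 7 numbers: the turn, a rotation vector about the world's x, y, z in degrees, then the shift along the world's x, y, z in mm, then the closure, from 0 (fully open) to 1 (shut). A call has 1 to 5 rows; each row is the pose to reach, as a shift and turn from the pose commanded when the call began; what a row does not reach only later rows make up. A row lasts 1/12 s, in which the tool goes at most 41.7 mm and 7.16 degrees, less where a joint would pass 70% of its speed; a pose out of reach is approached as far as the arm can. A call with a gripper value outside its range is refused whole. The fingers move at their own pace and stop on an object; "force" is the grip in N (left out, the last holds). Time passes only in rows, so rows that repeat a pose let the fingers close. It gives the time, the measured TCP pose, the force, the opening and the grip force at its end, in the units of the state.
- r.get_obs(): the state, without advancing time (a new reading comes with each control period).
- r.grab_frame(name): name is "scene" or "top"; returns (picture, depth): 420x560x3 uint8, blue, green, red; 420x560 float32, m along the optical axis (not along the pixel's ray), 0 where there is no reading.
- r.camera_info(name): a dict with "vertical_fov" (degrees; the focal length in pixels is half the picture's height over the tangent of half this angle, whatever the lens; pixels are square), "cx", "cy" (the principal point, pixels), "cam_to_world" (4x4, takes a point from camera to world coordinates). Camera axes: x right, y up, looking along -z (the intrinsics and any distortion apply to the point x, -y, -z); pixel columns grow to the right and rows downward; lengths in m; the calibration is good to about 2 mm. A picture is of the moment at which its call begins. camera_info takes no time and is no camera call.
- r.hand_in(): hands the job in; it is judged then, once.
The state is a dict: "clock": time; "joints": joint angles; "qvel": joint speeds; "tau": joint torques, N m; "tcp_pos": TCP position; "orientation": TCP orientation; "contact_force": force on the tool from outside, world axes, zero at the start; "moment": the same for the moment, N m; "grip_width": finger opening in m; "gripper_force": force on a finger pad.
Only numpy, scipy, OpenCV 4.12 (cv2) and the standard library are available. Lean on these libraries where they do the work, as an engineer would, in place of code of your own. Each camera call takes 0.05 s, during which the arm holds its last target. There are 200 camera calls.

TASK

Shut the cover of the vial box fully first; then take the spring-tipped probe out of its stand and hold it upright with its tip in the middle of the round ring on the cover, pressing lightly so that the sprung pin is about half pushed in, never hard. Finish while holding it there: do not let go or put the probe down. Leave the other things on the bench where they are.

Things in the scene. Friction and masses are not known exactly. Their poses are not given: they have to be found in the camera images.
- vial_box: Black open box, 150 (x) x 200 (y) x 55 mm high, in steel cheeks, filled with a 3 x 4 array of capped glass vials; fixed to the bench. Origin: centre of its underside, z up. Its hinged aluminium cover is joined along the top of its +x wall.
- cover (a joint): Angle of the aluminium cover (rad): 0 shut, lying flat on the box; grows as it opens upward, up to 1.5; starts part open. The hinge is stiff: the cover stays where it is left, and a push of about 3 N near its free edge moves it.
- cover_hinge (a point): Middle of the hinge line, at the level of the cover's inner face; in the box's frame x = +75 mm, z = 55 mm. The hinge line runs along the box's y. The point turns with the cover.
- cover_edge (a point): Middle of the cover's free edge, on the outer (upper) face, 150 mm from the hinge. The plate is 152 x 204 mm and 6 mm thick; a 60 mm wide tab of the same thickness sticks out 21 mm beyond here. Lies 61 mm above the bench when shut.
- cover_mark (a point): Centre of the round ring, on the cover's outer face (61 mm above the bench when shut), 85 mm from the hinge and 55 mm to the box's +y side of the middle. The ring is dark steel, 34 mm outside, 28 mm inside, 3 mm high; inside it the cover is plain and flat. The solid square steel pad (34 x 34 x 3 mm) on the other side is not the target.
- stand: Aluminium block, 70 x 70 x 70 mm, fixed to the bench, with one upright hole of 16 mm diameter and 66 mm depth in the middle of its top, in which the probe hangs by its collar. Origin: centre of the underside.
- probe: Round test probe, 0.06 to 0.12 kg, standing upright in the stand. Origin: on its axis at the underside of the collar (70 mm above the bench at the start); z runs along the axis to the handle end. Collar 28 mm diameter, 0 to 5 mm; grey handle 18 mm diameter, 5 to 80 mm, then a small 3 mm steel end cap; below the collar a steel sleeve 10 mm diameter down to -40 mm, then the brass pin to -54 mm.
- probe_tip (a joint): How far the sprung brass pin (6 mm diameter) is pushed in (m): 0 out, 0.012 fully in, where it stops hard. It takes 1.4 N to start it moving, 3.5 N half-way (0.006), 5.6 N fully in.
- probe_point (a point): The end of the probe's brass pin, on the axis, 54 mm below the collar's underside when the pin is out.
- vial0: Capped glass vial, 24 mm diameter, 45 mm high, standing loose beyond the stand; bystander. Origin: underside.
- vial1: A second vial like vial0; bystander.
- adapter: Small brass adapter, 18 mm diameter, 24 mm high, standing near the stand; bystander. Origin: underside.
- bowl: White bowl, 120 mm wide, 55 mm high; bystander. Origin: underside.
- mug: White mug, 80 mm wide, 85 mm high; bystander. Origin: underside.
- screwdriver: Screwdriver lying on the bench at the left (+y) side, about 200 mm long, roughly along x; bystander. Origin: underside of its middle.

How it is judged:
On the way, in this order (a step that is already met when the one before it is completed fails the run):
1. the cover is fully shut, the probe still in its stand (value of joint cover below 0.04 rad and height (world z) of probe below 0.08 m), for 0.2 s.
2. the probe is drawn clear of its stand in the fingers, the cover still shut (value of joint cover below 0.04 rad and height (world z) of probe_point above 0.075 m and contact force between probe and stand below 0.05 N and contact force between the fingers and probe above 1 N), for 0.2 s.
3. the probe's tip is pressed lightly in the ring, upright (value of joint cover below 0.04 rad and horizontal distance between probe_point and cover_mark below 0.008 m and angle between probe's own z axis and vertical below 0.14 rad and value of joint probe_tip between 0.002 and 0.0105 m and contact force between probe and vial_box between 0.8 and 8 N and contact force between the fingers and probe above 1 N), for 0.2 s.
At the end, for the whole second after the job is handed in: Cover shut (under 0.04 rad), the probe held in the fingers within 8 degrees of upright, its tip within 8 mm of the ring's centre on the cover's face, pin pushed in 2 to 10.5 mm, force on the cover 0.8 to 8 N, probe still and touching nothing else; bystanders within 40 mm of their starts (all of step 3 and z of probe_point in the frame of cover_mark below 0.004 m and linear speed of probe below 0.02 m/s and contact force between probe and stand below 0.05 N and distance of each of vial0, vial1, adapter, bowl, mug, screwdriver from where it was at the start of the episode below 0.04 m); the arm keeps its last pose, push and grip.
It fails at once if the probe is pressed hard (over 15 N) on the box or cover (contact force between probe and vial_box above 15 N).
It fails at once if a bystander is moved more than 40 mm or knocked over (distance of any of vial0, vial1, adapter, bowl, mug, screwdriver from where it was at the start of the episode above 0.04 m or angle between any of vial0, vial1, adapter, bowl, mug's own z axis and vertical above 0.6 rad).
It also fails if it takes over 58 s, if anything falls off the work surface, if the arm or the gripper's body presses on something with over 40 N, if the wrist force passes 120 N, or if a joint passes its speed limit or range.

## Working session

There is one attempt and no reset: what is moved stays moved. The work goes in short steps, Python scripts to look and compute and a tool call to move; the robot and the scene stay as the last step left them, time stands still between calls to the robot, and variables do not carry over. Pictures are saved under pics/ and viewed, at most 10 in all, crops included, and the job is handed in when it is done.

Besides the shell and the picture viewer there is one more tool, called after "Call:" by a JSON object that holds its "name" and its "arguments", one argument or row to a line. servo_tool: Moves the arm, as the interface text tells. Its arguments: {"type":"object","properties":{"commands":{"type":"array"},"force":{"type":"number"}},"required":["commands"]}

```bash
mkdir -p pics
cat > h.py <<'E'
import numpy as np, cv2
from bench import r
def K(n):
    i=r.camera_info(n); f=210/np.tan(np.radians(i["vertical_fov"])/2)
    return f,i["cx"],i["cy"],np.array(i["cam_to_world"]),i
def pts(n,d):
    f,cx,cy,T,_=K(n); v,u=np.mgrid[0:420,0:560]
    P=np.stack([(u-cx)/f*d,-(v-cy)/f*d,-d,np.ones_like(d)],-1)@T.T
    return P[...,:3]
def ray(n,u,v,z):
    f,cx,cy,T,_=K(n); d=T[:3,:3]@np.array([(u-cx)/f,-(v-cy)/f,-1]); o=T[:3,3]
    return o+d*(z-o[2])/d[2]
E
python3 - <<'E'
from h import *
for n in("scene","top"):
    p,d=r.grab_frame(n); cv2.imwrite(f"pics/{n}0.png",p); np.save(f"{n}0.npy",d)
    print(n,r.camera_info(n),(d==0).mean())
print(r.get_obs())
E
```

```text
scene {'vertical_fov': 57.367906198185764, 'cx': 285.06577436833857, 'cy': 212.29883710368563, 'cam_to_world': array([[-0.18112071, -0.84769374,  0.49860868,  1.00786948],
       [ 0.98339723, -0.1618747 ,  0.08201508,  0.16165408],
       [ 0.01118847,  0.50518502,  0.86293853,  0.73902999],
       [ 0.        ,  0.        ,  0.        ,  1.        ]])} 0.004013605442176871
top {'vertical_fov': 49.042221467693594, 'cx': 284.42036311265144, 'cy': 208.7121695562919, 'cam_to_world': array([[-0.00576505,  0.98290833, -0.18400536,  0.40768659],
       [-0.99955907, -0.01102406, -0.02757061,  0.0672871 ],
       [-0.02912787,  0.18376528,  0.98253849,  1.18364966],
       [ 0.        ,  0.        ,  0.        ,  1.        ]])} 0.00421343537414966
{'clock': 0.1, 'joints': array([ 1.02490229,  0.47773639,  0.02236449,  1.55632076, -0.0114939 ,
        1.10926303, -0.08308817]), 'qvel': array([-0.00038295, -0.00235018, -0.00059348, -0.00291127,  0.000442  ,
        0.00041244, -0.00074523]), 'tau': array([ 4.98465408e-03, -5.97765934e+01,  1.61384538e+00, -2.81958675e+01,
        1.28362534e-02,  4.93591855e-03, -4.65255823e-05]), 'tcp_pos': array([ 0.28592478, -0.61089166,  0.23042407]), 'orientation': array([-3.06513063e+00, -6.81898703e-01,  7.44873903e-04]), 'contact_force': array([-0.20850848,  0.37892185,  0.07792507]), 'moment': array([-0.00688497, -0.05712662,  0.02519858]), 'gripper_force': 0.0, 'grip_width': 0.08553841621130032}
```

View pics/scene0.png

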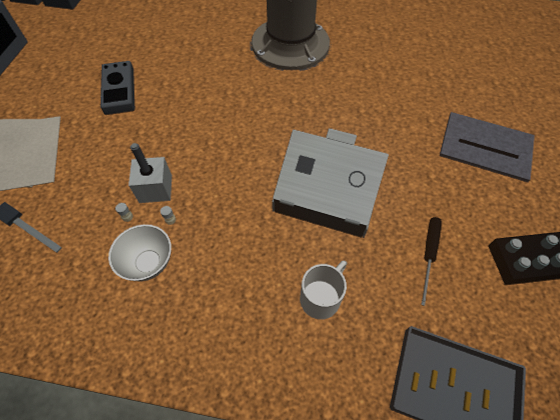

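View pics/top0.png

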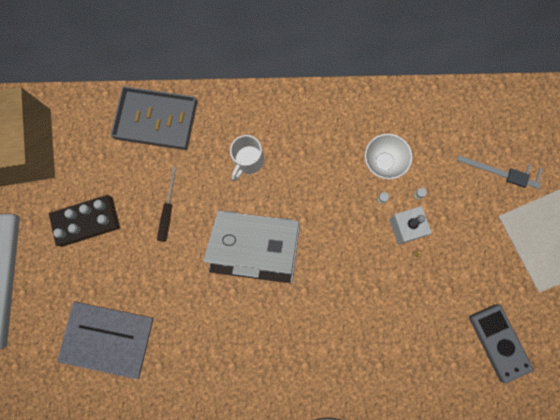

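The scene view shows the box at (330,180), with the ring at (357,179), the pad at (306,165) and the tab at (341,136). The stand is at (150,180) and the probe handle end at (136,148). The top view has the ring at (229,240), the tab at (246,270), the stand at (410,225) and the probe at (415,222). The adapter is near (416,253), the vials are at (384,197) and (421,192), and the cover is part open with its free edge facing the robot.

Run:
```python
from h import *
np.set_printoptions(precision=4,suppress=True)
def plane(P):
    c=P.mean(0); n=np.linalg.svd(P-c)[2][2]; return c,n*np.sign(n[2])
for n,poly in(("top",[(222,222),(290,225),(288,262),(216,258)]),("scene",[(295,143),(375,160),(362,205),(285,192)])):
    d=np.load(n+"0.npy"); im=cv2.imread(f"pics/{n}0.png"); P=pts(n,d)
    print(n,"table", np.median(P[...,2][(np.abs(P[...,2])<.02)&(d>0)]))
    m=np.zeros((420,560),np.uint8); cv2.fillPoly(m,[np.array(poly)],1)
    hsv=cv2.cvtColor(im,cv2.COLOR_BGR2HSV); ok=(m>0)&(hsv[...,2]>100)&(d>0)
    c,nn=plane(P[ok]); res=(P[ok]-c)@nn; k=np.abs(res)<.006; c,nn=plane(P[ok][k])
    print("cover",c,nn,"tilt",np.degrees(np.arccos(nn[2])),np.std((P[ok][k]-c)@nn))
    dark=((m>0)&(hsv[...,2]<95)).astype(np.uint8)
    N,L,S,C=cv2.connectedComponentsWithStats(dark)
    f,cx,cy,T,_=K(n)
    def onpl(u,v):
        dd=T[:3,:3]@np.array([(u-cx)/f,-(v-cy)/f,-1]);o=T[:3,3]; return o+dd*((c-o)@nn)/(dd@nn)
    for i in range(1,N):
        if S[i][4]>15:
            x,y,w,h,a=S[i]; print("dark",S[i],onpl(x+(w-1)/2,y+(h-1)/2))
    # regions by height
    gray=(hsv[...,1]<60)&(d>0)
    for nm,(x0,y0,x1,y1) in dict(stand=((385,200,440,245) if n=="top" else (120,140,180,205))).items():
        q=P[y0:y1,x0:x1].reshape(-1,3); s=q[(q[:,2]>.066)&(q[:,2]<.0725)]
        print("stand top",len(s),s[:,2].mean(),s.mean(0),cv2.minAreaRect((s[:,:2]*1000).astype(np.float32)))
        for lo,hi in((.0735,.08),(.08,.1),(.1,.12),(.12,.14),(.14,.17)):
            s=q[(q[:,2]>lo)&(q[:,2]<hi)]; print(lo,hi,len(s),s.mean(0) if len(s) else "",np.ptp(s,0) if len(s) else "")
    if n=="top":
        print("tab end",onpl(246,275),onpl(221,214),onpl(298,220))
        for nm,u,v in(("ad",416,253),("v0",384,197),("v1",421,192)):
            q=P[v-12:v+12,u-12:u+12].reshape(-1,3); s=q[(q[:,2]>.012)&(q[:,2]<.06)]; print(nm,np.median(s,0),s.max(0),s.min(0))
```

```text
top table -0.00041587473044546464
cover [0.5325 0.1729 0.0992] [ 0.4866 -0.0677  0.871 ] tilt 29.422727383981876 0.0017076872961349565
dark [268 240  14  12 140] [0.5224 0.1216 0.1008]
stand top 596 0.06939737007675162 [ 0.5754 -0.2103  0.0694] ((577.0018310546875, -212.9170379638672), (69.76496887207031, 71.65230560302734), 16.428096771240234)
0.0735 0.08 53 [ 0.5755 -0.2094  0.0753] [0.0731 0.0701 0.0063]
0.08 0.1 18 [ 0.5735 -0.2064  0.0909] [0.0124 0.0102 0.0195]
0.1 0.12 17 [ 0.5741 -0.2068  0.11  ] [0.0155 0.0118 0.0165]
0.12 0.14 21 [ 0.5736 -0.2074  0.1295] [0.0163 0.0129 0.0187]
0.14 0.17 53 [ 0.5758 -0.2111  0.1501] [0.0159 0.0173 0.0163]
tab end [0.452  0.1835 0.145 ] [0.6057 0.256  0.0648] [0.5895 0.0654 0.059 ]
ad [ 0.513  -0.2318  0.0145] [ 0.5397 -0.1947  0.0579] [ 0.5045 -0.2437  0.0123]
v0 [ 0.648  -0.149   0.0432] [ 0.6621 -0.1395  0.0493] [ 0.6384 -0.1621  0.0126]
v1 [ 0.6587 -0.2431  0.043 ] [ 0.6705 -0.2339  0.0499] [ 0.6492 -0.2573  0.0129]
scene table -0.00017851062490603642
cover [0.5336 0.1752 0.0978] [ 0.485  -0.0687  0.8718] tilt 29.32724658258949 0.0013771161082362054
dark [295 155  20  20 263] [0.5189 0.1199 0.1016]
dark [349 171  16  16  64] [0.5341 0.2294 0.1018]
stand top 722 0.06949316481558473 [ 0.5788 -0.2094  0.0695] ((575.4381103515625, -212.69406127929688), (73.12916564941406, 71.36898803710938), 16.485214233398438)
0.0735 0.08 55 [ 0.5786 -0.209   0.0755] [0.0257 0.0269 0.0063]
0.08 0.1 55 [ 0.58   -0.2083  0.0901] [0.0139 0.0136 0.0195]
0.1 0.12 59 [ 0.58   -0.2081  0.1104] [0.0134 0.0154 0.0187]
0.12 0.14 61 [ 0.5802 -0.2084  0.1299] [0.0118 0.0149 0.0195]
0.14 0.17 82 [ 0.5776 -0.2101  0.1486] [0.0173 0.0157 0.014 ]
```

Run:
```python
import cv2
im=cv2.imread("pics/top0.png"); s=cv2.imread("pics/scene0.png")
a=cv2.resize(im[180:290,195:305],(390,390),interpolation=cv2.INTER_CUBIC); b=cv2.resize(s[120:240,265:395],(390,390))
cv2.imwrite("pics/c1.png",cv2.hconcat([a,b]))
```

```text
(no output)
```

View pics/c1.png

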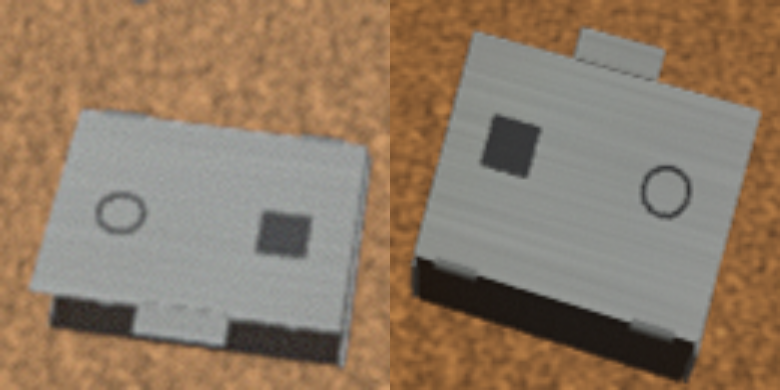

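The cover is open 29.4° with the box yawed about -8°. That puts the shut ring near (0.520, 0.231) and a pushing point near (0.483, 0.181). I'll travel there with the fingers closed.

Call:
{"name": "servo_tool", "arguments": {
  "commands": [
    [0, 0, 0, 20, 30, 0, 1],
    [0, 0, 0, 40, 68, 0, 1],
    [0, 0, 0, 60, 104, 0, 1],
    [0, 0, 0, 80, 140, 0, 1],
    [0, 0, 0, 100, 176, 0, 1]
  ]
}}

```text
clock: 0.52
tcp_pos: [0.3866, -0.4333, 0.2309]
orientation: [-3.066, -0.682, 0.001]
contact_force: [0.9, 0.7, -0.3]
grip_width: 0.0252
gripper_force: 0.0
```

Call:
{"name": "servo_tool", "arguments": {
  "commands": [
    [0, 0, 0, 15, 38, 0, 1],
    [0, 0, 0, 30, 76, 0, 1],
    [0, 0, 0, 45, 114, 0, 1],
    [0, 0, 0, 55, 152, 0, 1],
    [0, 0, 0, 65, 190, 0, 1]
  ]
}}

```text
clock: 0.93
tcp_pos: [0.4513, -0.2432, 0.2311]
orientation: [-3.066, -0.683, 0.0]
contact_force: [1.5, 0.1, 0.0]
grip_width: -0.0002
gripper_force: 0.0
```

Call:
{"name": "servo_tool", "arguments": {
  "commands": [
    [0, 0, 0, 5, 40, 0, 1],
    [0, 0, 0, 10, 80, 0, 1],
    [0, 0, 0, 16, 120, 0, 1],
    [0, 0, 0, 22, 160, 0, 1],
    [0, 0, 0, 28, 200, 0, 1]
  ]
}}

```text
clock: 1.35
tcp_pos: [0.4787, -0.0435, 0.2312]
orientation: [3.067, 0.682, -0.0]
contact_force: [1.5, -0.4, -0.6]
grip_width: -0.0005
gripper_force: 0.0
```

Call:
{"name": "servo_tool", "arguments": {
  "commands": [
    [0, 0, 0, 1, 40, 0, 1],
    [0, 0, 0, 2, 80, 0, 1],
    [0, 0, 0, 3, 120, 0, 1],
    [0, 0, 0, 4, 160, 0, 1],
    [0, 0, 0, 4, 195, 0, 1]
  ]
}}

```text
clock: 1.77
tcp_pos: [0.4826, 0.1523, 0.2313]
orientation: [-3.066, -0.684, -0.0]
contact_force: [0.9, -0.7, -0.6]
grip_width: -0.0003
gripper_force: 0.0
```

Call:
{"name": "servo_tool", "arguments": {
  "commands": [
    [0, 0, 0, 0, 28, -30, 1],
    [0, 0, 0, 0, 28, -60, 1],
    [0, 0, 0, 0, 28, -85, 1],
    [0, 0, 0, 0, 28, -95, 1],
    [0, 0, 0, 0, 28, -100, 1]
  ]
}}

```text
clock: 2.18
tcp_pos: [0.482, 0.177, 0.1296]
orientation: [3.066, 0.682, -0.006]
contact_force: [0.0, -0.6, 2.1]
grip_width: -0.0
gripper_force: 0.7
```

Call:
{"name": "servo_tool", "arguments": {
  "commands": [
    [0, 0, 0, 0, 0, -6, 1],
    [0, 0, 0, 0, 0, -14, 1],
    [0, 0, 0, 0, 0, -22, 1],
    [0, 0, 0, 0, 0, -30, 1],
    [0, 0, 0, 0, 0, -38, 1]
  ]
}}

```text
clock: 2.6
tcp_pos: [0.4835, 0.1776, 0.0931]
orientation: [-3.067, -0.682, -0.002]
contact_force: [-0.3, 0.5, 2.7]
grip_width: 0.0003
gripper_force: 0.8
```

Call:
{"name": "servo_tool", "arguments": {
  "commands": [
    [0, 0, 0, 0, 0, -7, 1],
    [0, 0, 0, 0, 0, -14, 1],
    [0, 0, 0, 0, 0, -21, 1],
    [0, 0, 0, 0, 0, -26, 1],
    [0, 0, 0, 0, 0, -29, 1]
  ]
}}

```text
clock: 3.02
tcp_pos: [0.4827, 0.1776, 0.0634]
orientation: [3.066, 0.682, -0.002]
contact_force: [-1.1, 0.5, 2.3]
grip_width: 0.0002
gripper_force: 0.7
```

Call:
{"name": "servo_tool", "arguments": {
  "commands": [
    [0, 0, 0, 0, 0, -1, 1],
    [0, 0, 0, 0, 0, -2, 1],
    [0, 0, 0, 0, 0, -3, 1],
    [0, 0, 0, 0, 0, -4, 1],
    [0, 0, 0, 0, 0, -4, 1]
  ]
}}

```text
clock: 3.43
tcp_pos: [0.4833, 0.1777, 0.061]
orientation: [3.066, 0.682, 0.001]
contact_force: [-2.1, -1.2, 7.4]
grip_width: -0.0003
gripper_force: 3.6
```

Call:
{"name": "servo_tool", "arguments": {
  "commands": [
    [0, 0, 0, 0, 0, -1, 1],
    [0, 0, 0, 0, 0, -2, 1],
    [0, 0, 0, 0, 0, -2, 1],
    [0, 0, 0, 0, 0, -2, 1],
    [0, 0, 0, 0, 0, 10, 1]
  ]
}}

```text
clock: 3.85
tcp_pos: [0.4827, 0.1773, 0.0703]
orientation: [3.066, 0.682, -0.001]
contact_force: [-0.3, -0.1, -0.9]
grip_width: 0.0003
gripper_force: 0.0
```

Call:
{"name": "servo_tool", "arguments": {
  "commands": [
    [0, 0, 0, 0, 0, 40, 0.6],
    [0, 0, 0, 0, 0, 80, 0.4],
    [0, 0, 0, 0, 0, 120, 0],
    [0, 0, 0, 0, -20, 155, 0],
    [0, 0, 0, 0, -60, 160, 0]
  ]
}}

```text
clock: 4.27
tcp_pos: [0.4866, 0.1235, 0.2376]
orientation: [-3.061, -0.694, -0.021]
contact_force: [1.2, 0.3, -0.6]
grip_width: 0.0604
gripper_force: 0.0
```

Call:
{"name": "servo_tool", "arguments": {
  "commands": [
    [0, 0, 0, 10, -40, 0, 0],
    [0, 0, 0, 20, -80, 0, 0],
    [0, 0, 0, 30, -120, 0, 0],
    [0, 0, 0, 40, -160, 0, 0],
    [0, 0, 0, 40, -190, 0, 0]
  ]
}}

```text
clock: 4.68
tcp_pos: [0.5245, -0.0766, 0.2309]
orientation: [3.066, 0.677, 0.003]
contact_force: [1.2, -0.1, -0.0]
grip_width: 0.0854
gripper_force: 0.0
```

Run:
```python
from h import *
np.set_printoptions(precision=4,suppress=True)
print(r.get_obs()["tcp_pos"],r.get_obs()["contact_force"])
ims=[]
for n in("scene","top"):
    p,d=r.grab_frame(n); cv2.imwrite(f"pics/{n}1.png",p); np.save(f"{n}1.npy",d)
    ims.append(p)
cv2.imwrite("pics/both1.png",cv2.hconcat([ims[0][80:280,90:430],ims[1][140:340,190:470]]))
```

```text
[ 0.5245 -0.0766  0.2309] [ 1.1941 -0.0777 -0.0189]
```

View pics/both1.png

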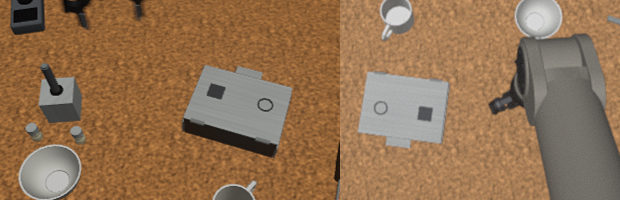

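Both views show the cover lying flat and nothing else moved. The ring is at about scene (355,184) and top (230,248). Next I'll measure the ring centre and refine the probe axis.

Run:
```python
from h import *
np.set_printoptions(precision=4,suppress=True)
for n,(cu,cv_) in(("scene",(355,184)),("top",(230,248))):
    p=cv2.imread(f"pics/{n}1.png"); d=np.load(n+"1.npy"); P=pts(n,d)
    x0,y0=cu-18,cv_-18; g=cv2.cvtColor(p,cv2.COLOR_BGR2GRAY)[y0:y0+36,x0:x0+36]
    q=P[y0:y0+36,x0:x0+36].reshape(-1,3); q=q[(q[:,2]>.04)]
    A=np.c_[q[:,:2]-q[:,:2].mean(0),np.ones(len(q))]; co=np.linalg.lstsq(A,q[:,2],rcond=None)[0]
    print(n,"plane slope,z",co)
    m=(g<np.median(g)-25).astype(np.uint8)
    N,L,S,_=cv2.connectedComponentsWithStats(m,connectivity=8); 
    for i in range(1,N):
        if S[i][4]>12:
            pt=np.argwhere(L==i)[:,::-1].astype(np.float32); e=cv2.minEnclosingCircle(pt)
            ee=cv2.fitEllipse(pt) if len(pt)>5 else None
            print(S[i],e, ray(n,x0+S[i][0]+(S[i][2]-1)/2,y0+S[i][1]+(S[i][3]-1)/2,.0625), ray(n,x0+pt[:,0].mean(),y0+pt[:,1].mean(),.0625))
    # pad
    for (pu,pv) in [((305,171) if n=="scene" else (275,254))]:
        gg=cv2.cvtColor(p,cv2.COLOR_BGR2GRAY)[pv-16:pv+16,pu-16:pu+16]; w=np.argwhere(gg<80)
        c=w.mean(0); print("pad",len(w),ray(n,pu-16+c[1],pv-16+c[0],.064))
# probe top cap centre from frame 0
for n,(u,v) in(("scene",(136,148)),("top",(421,219))):
    d=np.load(n+"0.npy"); P=pts(n,d); w=P[v-15:v+15,u-15:u+15]; m=(w[...,2]>.147)&(w[...,2]<.16)
    k=np.argwhere(m); c=(k.max(0)+k.min(0))/2; print(n,"cap",len(k),np.median(w[m],0),ray(n,u-15+c[1],v-15+c[0],.153))
```

```text
scene plane slope,z [ 0.8625 -0.1432  0.0645]
[10 12 17 14 91] ((18.0, 18.0), 8.24631118774414) [0.5212 0.2318 0.0625] [0.5209 0.2316 0.0625]
pad 187 [0.5072 0.1225 0.064 ]
top plane slope,z [-0.6332 -0.9264  0.0646]
[12 11 14 14 76] ((18.2608699798584, 17.39130401611328), 7.226522445678711) [0.5225 0.2314 0.0625] [0.5224 0.2318 0.0625]
pad 12 [0.5058 0.1251 0.064 ]
scene cap 56 [ 0.5763 -0.2109  0.151 ] [ 0.5777 -0.2093  0.153 ]
top cap 43 [ 0.5762 -0.2114  0.1513] [ 0.576  -0.2122  0.153 ]
```

Call:
{"name": "servo_tool", "arguments": {
  "commands": [
    [0, 0, 0, 15, -35, 0, 0],
    [0, 0, 0, 30, -75, 0, 0],
    [0, 0, 0, 45, -115, 0, 0],
    [0, 0, 0, 52, -135, 0, 0],
    [0, 0, 0, 52, -135, 0, 0]
  ]
}}

```text
clock: 5.2
tcp_pos: [0.5757, -0.2139, 0.2302]
orientation: [3.066, 0.67, 0.0]
contact_force: [-0.5, -0.5, -0.3]
grip_width: 0.0856
gripper_force: 0.0
```

Call:
{"name": "servo_tool", "arguments": {
  "commands": [
    [0, 0, 0, 0, 0, 0, 0],
    [0, 0, 0, 0, 0, 0, 0]
  ]
}}

```text
clock: 5.37
tcp_pos: [0.5752, -0.2058, 0.2303]
orientation: [-3.065, -0.684, -0.0]
contact_force: [0.5, -0.6, -0.2]
grip_width: 0.0854
gripper_force: 0.0
```

Call:
{"name": "servo_tool", "arguments": {
  "commands": [
    [0, 0, 0, 1.5, -4.5, -20, 0],
    [0, 0, 0, 1.5, -4.5, -45, 0],
    [0, 0, 0, 1.5, -4.5, -75, 0],
    [0, 0, 0, 1.5, -4.5, -105, 0],
    [0, 0, 0, 1.5, -4.5, -125, 0]
  ]
}}

```text
clock: 5.78
tcp_pos: [0.5755, -0.209, 0.1031]
orientation: [-3.064, -0.687, 0.003]
contact_force: [-0.4, -0.2, 0.2]
grip_width: 0.0854
gripper_force: 0.0
```

Call:
{"name": "servo_tool", "arguments": {
  "commands": [
    [0, 0, 0, 0, 0, -8, 0],
    [0, 0, 0, 0, 0, -11, 0],
    [0, 0, 0, 0, 0, -11, 0],
    [0, 0, 0, 0, 0, -11, 0],
    [0, 0, 0, 0, 0, -11, 0]
  ]
}}

```text
clock: 6.2
tcp_pos: [0.5779, -0.2119, 0.0961]
orientation: [3.065, 0.682, 0.004]
contact_force: [0.7, 0.1, 0.3]
grip_width: 0.0854
gripper_force: 0.0
```

Call:
{"name": "servo_tool", "arguments": {
  "commands": [
    [0, 0, 0, 0, 0, 0, 0.5],
    [0, 0, 0, 0, 0, 0, 0.7],
    [0, 0, 0, 0, 0, 0, 0.8],
    [0, 0, 0, 0, 0, 0, 1],
    [0, 0, 0, 0, 0, 0, 1]
  ],
  "force": 40
}}

```text
clock: 6.62
tcp_pos: [0.5767, -0.2119, 0.0944]
orientation: [3.067, 0.682, 0.0]
contact_force: [-0.2, -0.2, -0.2]
grip_width: 0.0256
gripper_force: 0.0
```

Call:
{"name": "servo_tool", "arguments": {
  "commands": [
    [0, 0, 0, 0, 0, 0, 1],
    [0, 0, 0, 0, 0, 0, 1],
    [0, 0, 0, 0, 0, 0, 1],
    [0, 0, 0, 0, 0, 0, 1]
  ]
}}

```text
clock: 6.95
tcp_pos: [0.5767, -0.2119, 0.0944]
orientation: [3.067, 0.682, -0.0]
contact_force: [-1.1, 0.2, 0.7]
grip_width: 0.0169
gripper_force: 38.9
```

Call:
{"name": "servo_tool", "arguments": {
  "commands": [
    [0, 0, 0, 0, 0, 10, 1],
    [0, 0, 0, 0, 0, 30, 1],
    [0, 0, 0, 0, 0, 55, 1],
    [0, 0, 0, 0, 0, 80, 1],
    [0, 0, 0, 0, 0, 96, 1]
  ]
}}

```text
clock: 7.37
tcp_pos: [0.5775, -0.212, 0.1934]
orientation: [3.065, 0.682, 0.004]
contact_force: [1.2, -0.3, -0.8]
grip_width: 0.0169
gripper_force: 39.0
```

Call:
{"name": "servo_tool", "arguments": {
  "commands": [
    [0, 0, 0, 0, 0, 0, 1],
    [0, 0, 0, 0, 0, 0, 1],
    [0, 0, 0, 0, 0, 0, 1],
    [0, 0, 0, 0, 0, 0, 1]
  ]
}}

```text
clock: 7.7
tcp_pos: [0.5757, -0.2116, 0.1889]
orientation: [-3.065, -0.682, 0.003]
contact_force: [-1.2, 0.0, -0.7]
grip_width: 0.0169
gripper_force: 39.0
```

Run:
```python
from h import *
o=r.get_obs(); print(o["tcp_pos"],o["contact_force"],o["grip_width"],o["gripper_force"])
p,d=r.grab_frame("scene"); cv2.imwrite("pics/s2.png",p); np.save("s2.npy",d)
cv2.imwrite("pics/s2c.png",cv2.resize(p[40:220,60:260],(600,540)))
```

```text
[ 0.57570197 -0.2116175   0.18890314] [-1.24676809  0.00201617 -0.72412935] 0.016945112227175867 39.036460518836975
```

View pics/s2c.png

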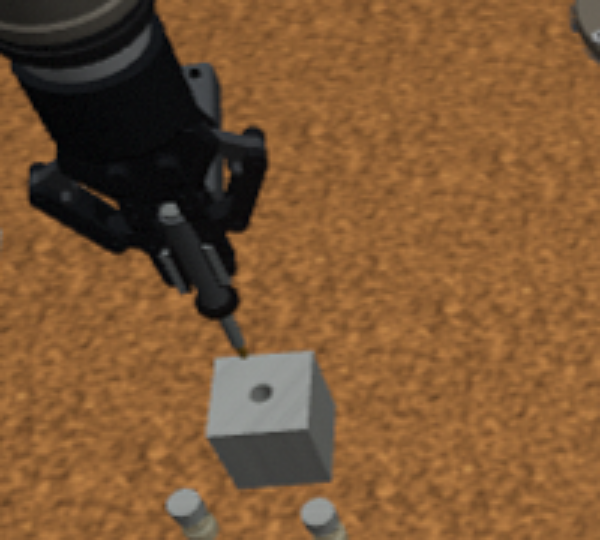

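The probe is held clear of the stand: end cap at about (116,111), collar at (132,140) and tip at (141,158) in the scene frame. Now to measure its tilt and the tip offset.

Run:
```python
from h import *
np.set_printoptions(precision=4,suppress=True)
d=np.load("s2.npy"); p=cv2.imread("pics/s2.png"); P=pts("scene",d)
w=P[100:165,105:150].reshape(-1,3)
w=w[(abs(w[:,0]-.576)<.03)&(abs(w[:,1]+.2116)<.03)]
T=K("scene")[3]
for lo in np.arange(.105,.26,.01):
    s=w[(w[:,2]>lo)&(w[:,2]<lo+.01)]
    if len(s): print(round(lo,3),len(s),s.mean(0),s.min(0)[:2],s.max(0)[:2])
print("tip ray",ray("scene",141,158,.1105),"cap",ray("scene",116,111,.2475),"collar",ray("scene",132,140,.1695))
```

```text
0.105 4 [ 0.5753 -0.2102  0.1123] [ 0.5738 -0.2111] [ 0.5779 -0.2092]
0.115 9 [ 0.5756 -0.2107  0.1196] [ 0.5736 -0.2149] [ 0.5772 -0.2071]
0.125 16 [ 0.5766 -0.2092  0.1301] [ 0.5713 -0.2154] [ 0.5789 -0.2062]
0.135 22 [ 0.5761 -0.2094  0.1398] [ 0.5713 -0.216 ] [ 0.579  -0.2065]
0.145 16 [ 0.5764 -0.2091  0.1501] [ 0.5725 -0.2152] [ 0.5791 -0.2058]
0.155 6 [ 0.5831 -0.2079  0.1627] [ 0.5769 -0.2124] [ 0.5867 -0.1996]
0.165 92 [ 0.5784 -0.2077  0.1695] [ 0.5636 -0.2253] [ 0.5867 -0.1979]
0.175 32 [ 0.579  -0.2078  0.1795] [ 0.5715 -0.217 ] [ 0.5835 -0.2023]
0.185 51 [ 0.581  -0.2071  0.1908] [ 0.5719 -0.2199] [ 0.5905 -0.1915]
0.195 101 [ 0.5819 -0.2078  0.2001] [ 0.5621 -0.2276] [ 0.5919 -0.1882]
0.205 109 [ 0.5813 -0.2069  0.21  ] [ 0.56   -0.2281] [ 0.5919 -0.1884]
0.215 113 [ 0.5811 -0.2063  0.2199] [ 0.563 -0.227] [ 0.592  -0.1883]
0.225 119 [ 0.5821 -0.2069  0.2305] [ 0.5693 -0.2325] [ 0.5952 -0.1829]
0.235 193 [ 0.577  -0.2032  0.2405] [ 0.5514 -0.2303] [ 0.5956 -0.1825]
0.245 92 [ 0.5773 -0.2039  0.2488] [ 0.5529 -0.2249] [ 0.5981 -0.1818]
0.255 82 [ 0.5856 -0.1999  0.2599] [ 0.5655 -0.2197] [ 0.5984 -0.1846]
tip ray [ 0.573  -0.2128  0.1105] cap [ 0.5779 -0.2117  0.2475] collar [ 0.5757 -0.2105  0.1695]
```

Run:
```python
import cv2
p=cv2.imread("pics/s2.png"); cv2.imwrite("pics/s2d.png",cv2.resize(p[100:168,96:164],(680,600),interpolation=cv2.INTER_CUBIC))
```

```text
(no output)
```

View pics/s2d.png

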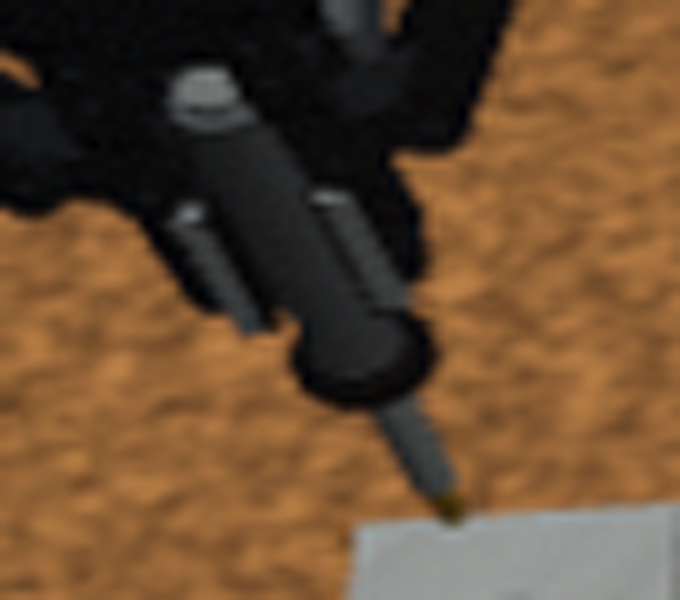

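The probe is upright. Its tip is about 2–3 mm in -x from the TCP, so the TCP target over the ring is about (0.5235, 0.232). Moving there with the tip at about 110 mm.

Call:
{"name": "servo_tool", "arguments": {
  "commands": [
    [0, 0, 0, -3, 20, 0, 1],
    [0, 0, 0, -8, 50, 0, 1],
    [0, 0, 0, -13, 85, 0, 1],
    [0, 0, 0, -18, 120, 0, 1],
    [0, 0, 0, -23, 155, 0, 1]
  ]
}}

```text
clock: 8.17
tcp_pos: [0.5526, -0.0555, 0.1893]
orientation: [-3.066, -0.681, 0.003]
contact_force: [0.2, -0.2, -0.4]
grip_width: 0.0168
gripper_force: 39.1
```

Call:
{"name": "servo_tool", "arguments": {
  "commands": [
    [0, 0, 0, -4, 35, 0, 1],
    [0, 0, 0, -8, 70, 0, 1],
    [0, 0, 0, -12, 105, 0, 1],
    [0, 0, 0, -16, 140, 0, 1],
    [0, 0, 0, -20, 175, 0, 1]
  ]
}}

```text
clock: 8.58
tcp_pos: [0.5327, 0.1196, 0.1895]
orientation: [3.067, 0.682, -0.002]
contact_force: [0.3, 0.6, -0.5]
grip_width: 0.0168
gripper_force: 39.1
```

Call:
{"name": "servo_tool", "arguments": {
  "commands": [
    [0, 0, 0, -3, 35, 0, 1],
    [0, 0, 0, -6, 65, 0, 1],
    [0, 0, 0, -9, 90, 0, 1],
    [0, 0, 0, -10, 107, 0, 1],
    [0, 0, 0, -10, 113.5, 0, 1]
  ]
}}

```text
clock: 9.0
tcp_pos: [0.5222, 0.2353, 0.1895]
orientation: [-3.063, -0.689, 0.002]
contact_force: [-0.5, 0.4, 0.0]
grip_width: 0.0171
gripper_force: 39.1
```

Call:
{"name": "servo_tool", "arguments": {
  "commands": [
    [0, 0, 0, 0, 0, -10, 1],
    [0, 0, 0, 0, 0, -20, 1],
    [0, 0, 0, 0, 0, -30, 1],
    [0, 0, 0, 0, 0, -32, 1],
    [0, 0, 0, 0, 0, -32, 1]
  ]
}}

```text
clock: 9.42
tcp_pos: [0.5231, 0.2296, 0.1566]
orientation: [3.066, 0.679, -0.005]
contact_force: [-0.4, 0.0, -0.6]
grip_width: 0.017
gripper_force: 39.1
```

Call:
{"name": "servo_tool", "arguments": {
  "commands": [
    [0, 0, 0, 0, 0, 0, 1],
    [0, 0, 0, 0, 0, 0, 1],
    [0, 0, 0, 0, 0, 0, 1],
    [0, 0, 0, 0, 0, 0, 1]
  ]
}}

```text
clock: 9.75
tcp_pos: [0.524, 0.2317, 0.1588]
orientation: [-3.067, -0.682, -0.001]
contact_force: [-0.0, 0.3, -1.1]
grip_width: 0.017
gripper_force: 39.1
```

Run:
```python
from h import *
np.set_printoptions(precision=4,suppress=True)
o=r.get_obs(); print(o["tcp_pos"],o["contact_force"],o["grip_width"])
p,d=r.grab_frame("scene"); cv2.imwrite("pics/s3.png",p); np.save("s3.npy",d); print(r.get_obs()["tcp_pos"])
P=pts("scene",d)
near=(abs(P[...,0]-o["tcp_pos"][0])<.03)&(abs(P[...,1]-o["tcp_pos"][1])<.03)&(P[...,2]>.07)
for lo in np.arange(.07,.18,.01):
    s=P[near&(P[...,2]>lo)&(P[...,2]<lo+.01)]
    if len(s): print(round(lo,3),len(s),s.mean(0))
cv2.imwrite("pics/s3c.png",cv2.resize(p[115:215,300:420],(720,600),interpolation=cv2.INTER_CUBIC))
```

```text
[0.524  0.2317 0.1588] [-0.0455  0.3175 -1.0985] 0.017038459904113342
[0.5239 0.2317 0.1587]
0.08 7 [0.5235 0.2305 0.0852]
0.09 7 [0.525  0.2304 0.0953]
0.1 17 [0.5255 0.2306 0.1047]
0.11 15 [0.5254 0.2308 0.115 ]
0.12 4 [0.5263 0.2313 0.1216]
0.13 58 [0.5289 0.2311 0.1381]
0.14 41 [0.528  0.2313 0.1433]
0.15 20 [0.5287 0.2343 0.1552]
0.16 55 [0.5312 0.2343 0.1661]
0.17 84 [0.5306 0.2322 0.1753]
```

View pics/s3c.png

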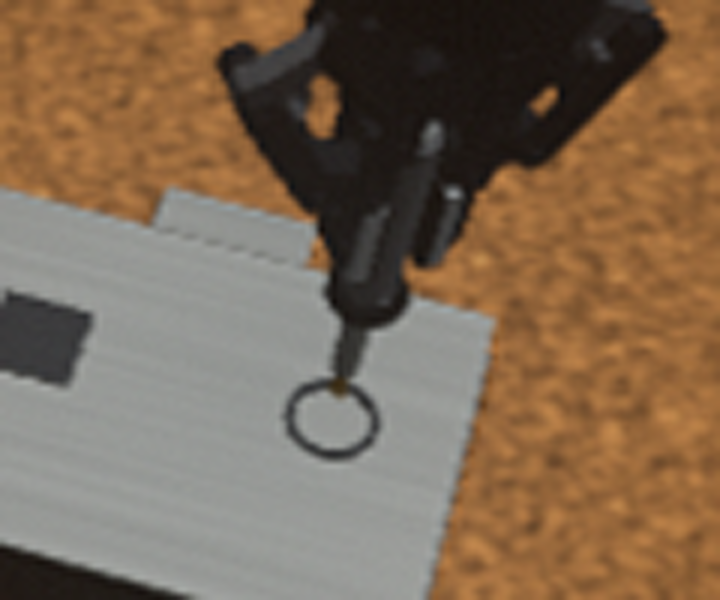

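The pin tip at crop (338,388) projects onto the ring centre, with axis about (0.521, 0.231) against ring (0.521, 0.232). Descending gently.

Call:
{"name": "servo_tool", "arguments": {
  "commands": [
    [0, 0, 0, 0, 0, -5, 1],
    [0, 0, 0, 0, 0, -10, 1],
    [0, 0, 0, 0, 0, -14, 1],
    [0, 0, 0, 0, 0, -17, 1],
    [0, 0, 0, 0, 0, -17, 1]
  ]
}}

```text
clock: 10.22
tcp_pos: [0.5231, 0.2313, 0.1402]
orientation: [3.066, 0.682, -0.003]
contact_force: [-0.2, -0.5, -0.3]
grip_width: 0.0171
gripper_force: 39.1
```

Call:
{"name": "servo_tool", "arguments": {
  "commands": [
    [0, 0, 0, 0, 0, -1, 1],
    [0, 0, 0, 0, 0, -2, 1],
    [0, 0, 0, 0, 0, -3, 1],
    [0, 0, 0, 0, 0, -3, 1],
    [0, 0, 0, 0, 0, -3, 1]
  ]
}}

```text
clock: 10.63
tcp_pos: [0.5239, 0.2318, 0.1386]
orientation: [-3.067, -0.682, -0.001]
contact_force: [-0.5, 0.7, 0.9]
grip_width: 0.017
gripper_force: 39.2
```

Call:
{"name": "servo_tool", "arguments": {
  "commands": [
    [0, 0, 0, 0, 0, -1, 1],
    [0, 0, 0, 0, 0, -2, 1],
    [0, 0, 0, 0, 0, -2, 1],
    [0, 0, 0, 0, 0, -2, 1],
    [0, 0, 0, 0, 0, -2, 1]
  ]
}}

```text
clock: 11.05
tcp_pos: [0.5238, 0.2318, 0.1365]
orientation: [-3.067, -0.682, -0.001]
contact_force: [0.7, 0.5, 1.4]
grip_width: 0.0166
gripper_force: 39.2
```

Call:
{"name": "servo_tool", "arguments": {
  "commands": [
    [0, 0, 0, 0, 0, -1, 1],
    [0, 0, 0, 0, 0, -2, 1],
    [0, 0, 0, 0, 0, -3, 1],
    [0, 0, 0, 0, 0, -3, 1],
    [0, 0, 0, 0, 0, -3, 1]
  ]
}}

```text
clock: 11.47
tcp_pos: [0.5238, 0.2317, 0.1334]
orientation: [-3.067, -0.682, -0.0]
contact_force: [-1.1, -0.4, 2.0]
grip_width: 0.0171
gripper_force: 39.3
```

Call:
{"name": "servo_tool", "arguments": {
  "commands": [
    [0, 0, 0, 0, 0, 0, 1],
    [0, 0, 0, 0, 0, 0, 1],
    [0, 0, 0, 0, 0, 0, 1],
    [0, 0, 0, 0, 0, 0, 1],
    [0, 0, 0, 0, 0, 0, 1]
  ]
}}

```text
clock: 11.88
tcp_pos: [0.5237, 0.2317, 0.1334]
orientation: [-3.067, -0.682, -0.0]
contact_force: [0.3, 0.3, 2.8]
grip_width: 0.0171
gripper_force: 39.3
```

Run:
```python
from h import *
for i in range(4):
    p,d=r.grab_frame("scene"); o=r.get_obs(); print(o["tcp_pos"],o["contact_force"],abs(o["qvel"]).max())
cv2.imwrite("pics/s4c.png",cv2.resize(p[115:215,300:420],(720,600),interpolation=cv2.INTER_CUBIC))
P=pts("scene",d)
near=(abs(P[...,0]-.523)<.03)&(abs(P[...,1]-.2317)<.03)
for lo in np.arange(.07,.13,.01):
    s=P[near&(P[...,2]>lo)&(P[...,2]<lo+.01)]
    if len(s): print(round(lo,3),len(s),s.mean(0))
```

```text
[0.52376031 0.23166431 0.13336354] [0.93619804 1.19024998 3.09503131] 0.0019309141553075727
[0.52372105 0.23168106 0.13332137] [0.2211603  0.62833425 2.36379835] 0.00208409474896459
[0.52373174 0.2316983  0.13336026] [-0.01629475  0.50311948  1.97433775] 0.0018336118985948495
[0.52370321 0.23167411 0.13331514] [ 0.17179149 -0.22091537  3.12985629] 0.001525996245994806
0.07 13 [0.52555569 0.23098938 0.07523551]
0.08 14 [0.52509542 0.23078109 0.08459953]
0.09 11 [0.52549727 0.23056149 0.09425323]
0.1 3 [0.53216523 0.2309269  0.10938616]
0.11 71 [0.52821286 0.23086147 0.11439253]
0.12 20 [0.52891343 0.2334724  0.12445835]
```

View pics/s4c.png

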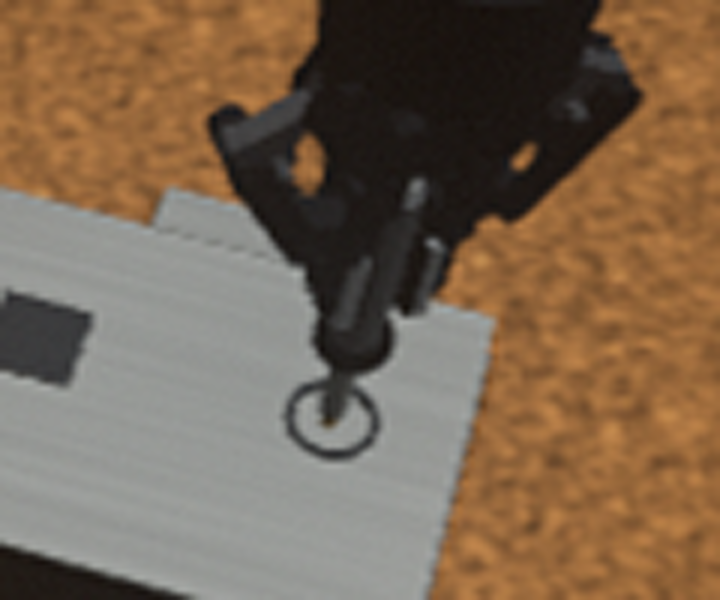

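The tip sits at the ring's centre: tip at crop (328,424), ring at (333,420). The probe is upright and the pin about half in, at about 3.5 N net. Handing in.

```bash
python3 -c "
from bench import r
print(r.hand_in())"
```

```text
the job is handed in; nothing more can be done
None
```

I shut the cover first, then took the probe from its stand, and handed in with it held upright at the centre of the ring, the pin about half in at roughly 3.5 N; no verdict came back.

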